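Tip a tote of toy blocks into the storage crate

ROBOT

A 6-joint arm with a two-finger parallel gripper is mounted at the origin on the work surface. World frame = base frame: x ahead of the robot, y to its left, z up, the work surface at z = 0. Lengths are in mm, angles in rad, forces in N, time in s.
With the tool pointing down it reaches from about 350 to 975 mm from the base axis. Payload 7.1 kg.
Tool frame: the origin (TCP) lies on the front face of the gripper's body, between the roots of the fingers; the fingertips stand 80 mm ahead of it and the grasp point (between the pads) lies 61 mm ahead of it (env.tips_ahead is the distance from the TCP to the fingertips, in mm); z points along the fingers, y is the line along which they close (so a half turn about z gives the same grasp; the last joint's range is limited). The gripper opens to 88 mm and grips with 3 to 60 N. Pads are 20 mm wide; open, the fingers measure 115 mm over their backs; the gripper's body (75 mm by 178 mm) begins 61 mm behind the grasp point.
Start: joints at [1.319, 0.423, 1.63, -0, 1.089, -0.019], TCP at [144.158, 608.131, 302.675] pointing down, gripper open.
Joint ranges: [-3, 3], [-0.9, 2.11], [0.09, 2.58], [-1.31, 4.45], [0.11, 2.69], [-2.54, 2.54]. Speed limits (rad/s): [2.39, 2.39, 3.01, 3.14, 3.14, 3.14].

INTERFACE

Orientations are given as a unit quaternion [x, y, z, w].
In Python, from station import env, set_gripper, viewer, workorder gives the robot as it stands. Calls block until the motion is done:
- env.reach(position, orientation): joint-space move of the TCP to a pose.
- env.move_l(position, rot=None, rate=150, f_stop=None): straight line of the TCP; rot=None keeps the orientation; rate is the mean speed in mm/s. With f_stop (N) it stops when the force on the tool has changed by that much, and returns True; else False.
- env.move_joints(angles): joint-space move.
- set_gripper(opening): finger opening in mm; the grip force is fixed at half the most; returns when the fingers have stopped.
- env.hold(seconds).
- env.ik(position, orientation): joint angles nearest the present ones, or None.
- env.read_state(): the state.
- viewer.camera(name): name is "side" or "top" or "wrist"; returns the picture (480x640x3 uint8, blue, green, red); there is no depth.
- viewer.camera_params(name): a dict with "fx", "fy", "cx", "cy" (pixels), "pose" (4x4, takes a point from camera to world coordinates); the wrist camera has in their place "tool_from_camera" (4x4, takes a point from camera to tool coordinates, whose origin is the TCP and whose axes are the flange's). Camera axes: x right, y up, looking along -z (the intrinsics and any distortion apply to the point x, -y, -z); pixel columns grow to the right and rows downward; lengths in mm; the calibration is good to about 2 mm. A picture is of the moment at which its call begins: read the wrist's pose just before it. camera_params takes no time and is no camera call.
A pose or a line that the arm cannot do raises env.IKError and nothing moves.
- workorder.sign_off(): hands the job in; it is judged then, once.
The state is a dict: "time_s": time; "qpos": joint angles; "dq": joint speeds; "tau": joint torques, N m; "tool_pos": TCP position; "orientation": TCP orientation; "force": force on the tool from outside, world axes, zero at the start; "wrist_torque": the same for the moment, N m; "width": finger opening in mm; "grip_force": force on a finger pad.
Only numpy, scipy, OpenCV 4.12 (cv2) and the standard library are available. Lean on these libraries where they do the work, as an engineer would, in place of code of your own. Each camera call takes 0.05 s, during which the arm holds its last target. There are 200 camera calls.

TASK

Tidy the toy blocks away: carry the blue tote with its blocks on to the crate's loading ledge, low open end reaching over the crate, and let go with all four blocks still in it. Then take the wooden handle at its tail and lift it to tip all the blocks into the crate, and finally lower the empty tote back to stand level on the ledge as before and let go. Leave the mug, loudspeaker, clock and plant where they are.

Things in the scene. Friction and masses are not known exactly. Their poses are not given: they have to be found in the camera images.
- tote: loose blue scoop tote, 175 x 130 mm box, 0.32 kg, x towards its low open nose, z up, origin under it, 80 mm ahead of the back of the rear wall. Rear wall 60 mm high, side walls 45, no wall at the nose: the floor slopes up 5 mm over the last 15 mm; floor and walls 6 mm thick. A carrying bar spans the middle; a wooden tail handle stands out behind the rear wall
- tote_bar (a point): middle of the fixed round wooden carrying bar: 16 mm diameter, along tote y, 118 mm long between two posts (130 mm high), axis 118 mm above the tote's underside above the origin. Pinched across tote x, the tote hangs about level from it and does not tilt reliably with the gripper
- tote_tail (a point): middle of the tail handle: round wooden dowel, 22 mm diameter, 50 mm long along tote y, 112 mm behind the tote's origin, axis 32 mm behind the rear wall and 50 mm above the underside, on a stem 14 mm wide. Pinched on its two flat ends (closing along tote y), the tote pivots between the fingertips about the dowel's axis as the tail is raised
- tote_nose (a point): middle of the lower edge of the low open end, 95 mm ahead of the tote's origin, at the height of the underside
- crate: fixed pale wooden storage crate with a loading ledge on one side. Origin at table height under the ledge's pouring edge, x from ledge into crate, z up. Inside: x 0 to 200 mm, y +-100 mm; side and far walls 10 mm thick, 150 mm high, no wall above the ledge; floor 8 mm thick, with a plywood ramp from 45 mm high at the ledge down to the floor 70 mm further on
- crate_edge (a point): middle of the pouring edge, where the ledge's flat top ends at the crate: crate x = 0, y = 0, 115 mm above the table. The ledge, 115 mm high and 200 mm wide (y +-100 mm), runs from here back to crate x = -145 mm; a tote standing on it with its nose 40 mm past this edge tips about the edge when its tail is raised
- block_red: chunky painted wooden toy brick, 64 x 44 x 44 mm (long along its x), about 80 g; origin at the centre of its underside. At the start it lies loose in the tote. Colour: red
- block_yellow: chunky painted wooden toy brick, 64 x 44 x 44 mm (long along its x), about 80 g; origin at the centre of its underside. At the start it lies loose in the tote. Colour: yellow
- block_green: chunky painted wooden toy brick, 64 x 44 x 44 mm (long along its x), about 80 g; origin at the centre of its underside. At the start it lies loose in the tote. Colour: green
- block_round: natural wood cylinder block, 46 mm diameter, 62 mm long, about 70 g; origin at the centre of one end (its underside at the start, where it stands upright in the tote)
- block_round_center (a point): centre of the natural wood cylinder block
- mug: white ceramic mug, 82 mm wide, 95 mm tall, standing loose; origin under its centre
- speaker: wooden bookshelf loudspeaker, 120 x 120 x 190 mm tall, standing loose; origin under its centre
- clock: round white desk clock, 115 mm tall, standing loose; origin under its centre
- plant: small terracotta pot, 96 mm wide, 85 mm tall, with leaves to about 180 mm; origin under its centre
Mind the look-alikes: they are no part of the job. Leave any orange look-alike of the block_yellow alone. What is shaped like the block_green but purple is not meant.

How it is judged (in metres and radians):
On the way, in this order (a step that is already met when the one before it is completed fails the run):
1. the tote stands level on the ledge, its nose over the crate, let go, with all four blocks in it (x of tote_nose in the frame of crate between 0.01 and 0.085 m and y of tote in the frame of crate between -0.055 and 0.055 m and z of tote in the frame of crate between 0.105 and 0.128 m and angle between tote's own z axis and vertical below 0.1 rad and x of tote_tail in the frame of crate below -0.09 m and linear speed of tote below 0.03 m/s and contact force between the fingers and tote below 0.3 N and x of block_red in the frame of tote between -0.08 and 0.095 m and y of block_red in the frame of tote between -0.065 and 0.065 m and z of block_red in the frame of tote between 0 and 0.07 m and x of block_yellow in the frame of tote between -0.08 and 0.095 m and y of block_yellow in the frame of tote between -0.065 and 0.065 m and z of block_yellow in the frame of tote between 0 and 0.07 m and x of block_green in the frame of tote between -0.08 and 0.095 m and y of block_green in the frame of tote between -0.065 and 0.065 m and z of block_green in the frame of tote between 0 and 0.07 m and x of block_round_center in the frame of tote between -0.08 and 0.095 m and y of block_round_center in the frame of tote between -0.065 and 0.065 m and z of block_round_center in the frame of tote between 0 and 0.07 m), for 0.2 s.
2. the tote is tipped nose down by lifting its tail handle (gripper at the handle, nose still over the crate) (angle between tote's own z axis and vertical above 0.7 rad and distance between the grasp point and tote_tail below 0.06 m and x of tote_nose in the frame of crate between -0.02 and 0.2 m), for 0.1 s.
At the end, for the whole second after the job is handed in: All four blocks lie at rest in the crate (centres below 140 mm), none in the tote; the tote stands level (0.1 rad) at rest on the ledge, let go, nose 10 to 85 mm past the pouring edge, middle within 55 mm of the ledge's middle line, tail away from the crate (x of tote_nose in the frame of crate between 0.01 and 0.085 m and y of tote in the frame of crate between -0.055 and 0.055 m and z of tote in the frame of crate between 0.105 and 0.128 m and angle between tote's own z axis and vertical below 0.1 rad and x of tote_tail in the frame of crate below -0.09 m and linear speed of each of tote, block_red, block_yellow, block_green, block_round below 0.03 m/s and contact force between the fingers and tote below 0.3 N and x of block_red in the frame of crate between 0 and 0.205 m and y of block_red in the frame of crate between -0.105 and 0.105 m and z of block_red in the frame of crate between 0 and 0.14 m and not (x of block_red in the frame of tote between -0.08 and 0.095 m and y of block_red in the frame of tote between -0.065 and 0.065 m and z of block_red in the frame of tote between 0 and 0.07 m) and x of block_yellow in the frame of crate between 0 and 0.205 m and y of block_yellow in the frame of crate between -0.105 and 0.105 m and z of block_yellow in the frame of crate between 0 and 0.14 m and not (x of block_yellow in the frame of tote between -0.08 and 0.095 m and y of block_yellow in the frame of tote between -0.065 and 0.065 m and z of block_yellow in the frame of tote between 0 and 0.07 m) and x of block_green in the frame of crate between 0 and 0.205 m and y of block_green in the frame of crate between -0.105 and 0.105 m and z of block_green in the frame of crate between 0 and 0.14 m and not (x of block_green in the frame of tote between -0.08 and 0.095 m and y of block_green in the frame of tote between -0.065 and 0.065 m and z of block_green in the frame of tote between 0 and 0.07 m) and x of block_round_center in the frame of crate between 0 and 0.205 m and y of block_round_center in the frame of crate between -0.105 and 0.105 m and z of block_round_center in the frame of crate between 0 and 0.14 m and not (x of block_round_center in the frame of tote between -0.08 and 0.095 m and y of block_round_center in the frame of tote between -0.065 and 0.065 m and z of block_round_center in the frame of tote between 0 and 0.07 m)); the robot touches nothing.
It fails at once if the mug is disturbed (moved over 30 mm or tilted over 0.3 rad) (distance of mug from where it was at the start of the episode above 0.03 m or angle between mug's own z axis and vertical above 0.3 rad).
It fails at once if the speaker is disturbed (moved over 30 mm or tilted over 0.3 rad) (distance of speaker from where it was at the start of the episode above 0.03 m or angle between speaker's own z axis and vertical above 0.3 rad).
It fails at once if the clock is disturbed (moved over 30 mm or tilted over 0.3 rad) (distance of clock from where it was at the start of the episode above 0.03 m or angle between clock's own z axis and vertical above 0.3 rad).
It fails at once if the plant is disturbed (moved over 30 mm or tilted over 0.3 rad) (distance of plant from where it was at the start of the episode above 0.03 m or angle between plant's own z axis and vertical above 0.3 rad).
It also fails if it takes over 70 s, if anything falls off the work surface, if the arm or the gripper's body presses on something with over 40 N, if the wrist force passes 120 N, or if a joint passes its speed limit or range.

## Working session

There is one attempt and no reset: what is moved stays moved. The work goes in short steps, each a Python script; the robot and the scene stay as the last script left them, time stands still between calls to the robot, and variables do not carry over. Pictures are saved under pics/ and viewed, at most 10 in all, crops included, and the job is handed in when it is done.

```bash
ls; mkdir -p pics; python3 - <<'E'
from station import env,viewer
import cv2
for n in("top","side"):
    cv2.imwrite(f"pics/{n}0.png",viewer.camera(n)); p=viewer.camera_params(n); print(n,p)
print(viewer.camera_params("wrist")); s=env.read_state(); print(s)
E
```

```text
pics
top {'fx': 492.3728612554097, 'fy': 492.3728612554097, 'cx': 319.67131103097233, 'cy': 231.63439283653955, 'pose': array([[-9.20100596e-03,  9.86694580e-01, -1.62324201e-01,
         3.53587064e+02],
       [-9.99849464e-01, -6.68995891e-03,  1.60091635e-02,
         1.86908609e+01],
       [ 1.47102126e-02,  1.62447066e-01,  9.86607602e-01,
         1.49416043e+03],
       [ 0.00000000e+00,  0.00000000e+00,  0.00000000e+00,
         1.00000000e+00]])}
side {'fx': 545.7485650926118, 'fy': 545.7485650926118, 'cx': 314.93935758597365, 'cy': 236.9300085237896, 'pose': array([[ 9.83150391e-01,  1.37841345e-01, -1.20062781e-01,
         4.10517970e+02],
       [-1.82646992e-01,  7.14001532e-01, -6.75900798e-01,
        -9.58101549e+02],
       [-7.44206549e-03,  6.86441240e-01,  7.27147193e-01,
         1.14458885e+03],
       [ 0.00000000e+00,  0.00000000e+00,  0.00000000e+00,
         1.00000000e+00]])}
{'fx': 379.4904844275234, 'fy': 379.4904844275234, 'cx': 319.06942511831414, 'cy': 242.06886544210647, 'tool_from_camera': array([[ 3.92235572e-04,  9.70466872e-01,  2.41234110e-01,
[... 273 characters left out ...]
00e+00]])}
{'time_s': 0.1, 'qpos': array([ 1.31899998e+00,  4.23735016e-01,  1.63059456e+00,  1.89431484e-06,
        1.08857729e+00, -1.89926463e-02]), 'dq': array([-0.00019444, -0.00351027, -0.00216697,  0.00033785,  0.00143864,
        0.00018013]), 'tau': array([-7.51959033e-05, -5.45607805e+01, -2.74325413e+01,  6.45692577e-02,
        1.88226008e-02, -6.32777005e-05]), 'tool_pos': array([144.06692951, 607.77835476, 302.00518344]), 'orientation': array([ 1.16139580e-01,  9.93232685e-01, -6.50980327e-04, -8.95283237e-05]), 'force': array([-0.22341336,  0.07511548,  0.24661699]), 'wrist_torque': array([ 0.00013076, -0.0429242 ,  0.04079347]), 'grip_force': 0.0, 'width': 87.65801414709816}
```

View pics/top0.png

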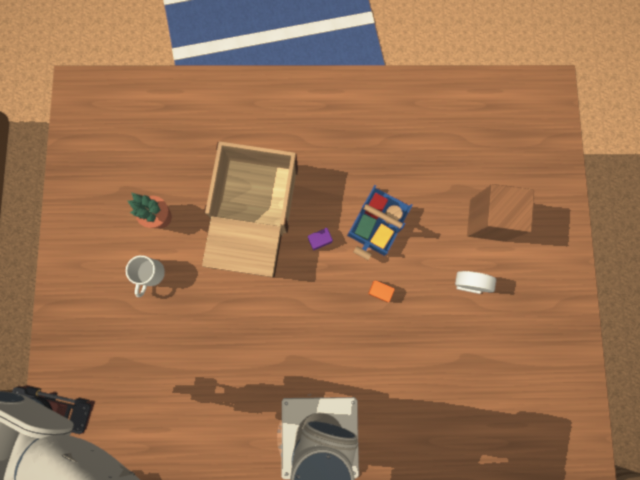

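View pics/side0.png

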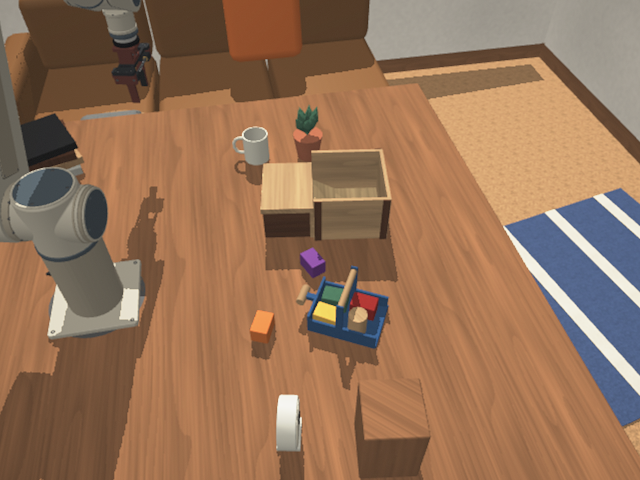

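The top view shows the ledge at about (243,247) with the crate beyond it. The tote is at (380,222), bar from (367,208) to (400,226), tail at (363,253). Next I'll get a zoomed crop and a wrist view over the tote.

```bash
cat > h.py <<'E'
import numpy as np,cv2
from scipy.spatial.transform import Rotation as R
from station import env,set_gripper,viewer,workorder
def ray(n,u,v,tool=None):
    p=viewer.camera_params(n)
    T=p["pose"] if n!="wrist" else tool@p["tool_from_camera"]
    d=np.array([(u-p["cx"])/p["fx"],-(v-p["cy"])/p["fy"],-1])
    return T[:3,3],T[:3,:3]@d
def plane(n,u,v,z,tool=None):
    o,d=ray(n,u,v,tool); return o+d*(z-o[2])/d[2]
def tri(a,b):
    A=[];y=[]
    for o,d in(a,b):
        d=d/np.linalg.norm(d);M=np.eye(3)-np.outer(d,d);A.append(M);y.append(M@o)
    A=np.vstack(A);y=np.hstack(y);x,r,*_=np.linalg.lstsq(A,y,rcond=None);return x,np.sqrt(r)
def toolT():
    s=env.read_state();T=np.eye(4);T[:3,:3]=R.from_quat(s["orientation"]).as_matrix();T[:3,3]=s["tool_pos"];return T
def down(a):  # tool down, closing (tool y) along world angle a
    y=np.array([np.cos(a),np.sin(a),0]);z=np.array([0,0,-1.]);x=np.cross(y,z)
    return R.from_matrix(np.c_[x,y,z]).as_quat()
E
python3 - <<'E'
from h import *
for n,u,v,z in[("top",384,217,118),("top",363,253,50),("top",246,221,115),("top",239,271,115),("side",348,288,118),("side",303,294,50),("side",313,186,115)]:
    print(n,u,v,plane(n,u,v,z).round())
t=cv2.imread("pics/top0.png")[130:300,190:440]
cv2.imwrite("pics/topc.png",cv2.resize(t,None,fx=3.2,fy=3.2,interpolation=cv2.INTER_CUBIC))
b=plane("top",384,217,118);q=env.read_state()["qpos"]
for a in(np.pi/3,-2*np.pi/3,np.pi/2,-np.pi/2):
    print(a,env.ik([b[0]-60,b[1],400],down(a)))
E
```

```text
top 384 217 [ 621. -188.  118.]
top 363 253 [ 526. -132.   50.]
top 246 221 [613. 205. 115.]
top 239 271 [471. 223. 115.]
side 348 288 [ 627. -183.  118.]
side 303 294 [ 526. -129.   50.]
side 313 186 [611. 196. 115.]
1.0471975511965976 [-3.42694776e-01  2.78090358e-01  1.60840576e+00 -4.44089210e-16
  1.25509654e+00 -1.38989233e+00]
-2.0943951023931953 [-3.42694776e-01  2.78090358e-01  1.60840576e+00 -4.44089210e-16
  1.25509654e+00  1.75170033e+00]
1.5707963267948966 [-3.42694776e-01  2.78090358e-01  1.60840576e+00 -4.44089210e-16
  1.25509654e+00 -1.91349110e+00]
-1.5707963267948966 [-3.42694776e-01  2.78090358e-01  1.60840576e+00 -4.44089210e-16
  1.25509654e+00  1.22810155e+00]
```

View pics/topc.png

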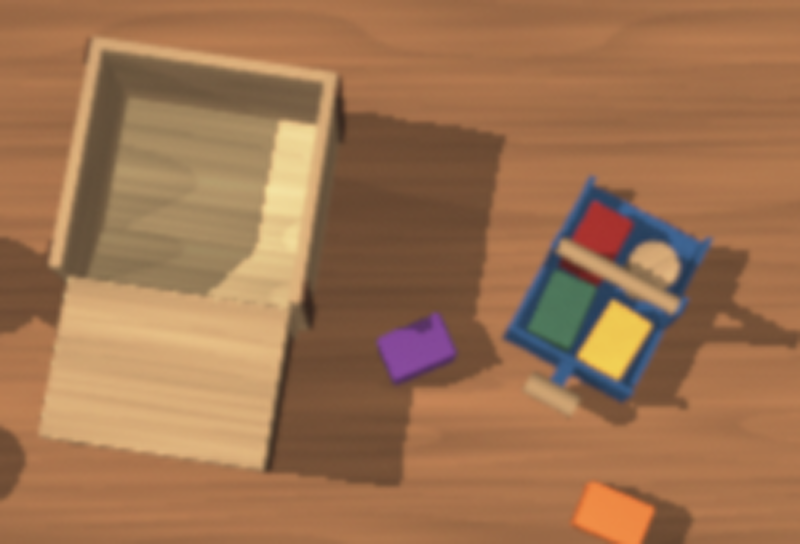

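The crop shows the bar running from (562,248) to (678,303), the tail from (525,383) to (577,407), and the ledge corners at (65,277), (293,304), (40,435) and (267,470). I'll check these against the known sizes.

```bash
python3 - <<'E'
from h import *
P=lambda x,y,z:plane("top",(x+.5)/3.2-.5+190,(y+.5)/3.2-.5+130,z)
b1,b2,t1,t2=P(562,248,122),P(678,303,122),P(525,383,57),P(577,407,57)
b=(b1+b2)/2;t=(t1+t2)/2
print("bar",b1,b2,b,np.linalg.norm(b1-b2),"tail",t,np.linalg.norm(t1-t2))
d=(b-t)[:2];print("tail->bar",np.linalg.norm(d),np.arctan2(d[1],d[0])); e=b1-b2;print("axis-90",np.arctan2(e[1],e[0])-np.pi/2)
L=[P(65,277,115),P(293,304,115),P(40,435,115),P(267,470,115)]
print(np.round(L));E=(L[0]+L[1])/2;N=(L[2]+L[3])/2
for v in(L[0]-L[1],L[2]-L[3]):print(np.linalg.norm(v),np.arctan2(v[1],v[0])-np.pi/2)
v=E-N;print("edge",E,np.linalg.norm(v),np.arctan2(v[1],v[0]))
# far wall top corners z=150
F=[P(93,38,150),P(338,74,150)];v=F[0]-F[1];print(np.round(F),np.linalg.norm(v),np.arctan2(v[1],v[0])-np.pi/2)
# side check
for n,u,vv,z in[("side",262,163,115),("side",310,166,115),("side",261,208,115),("side",311,211,115)]:print(plane(n,u,vv,z).round())
E
```

```text
bar [ 649.21061215 -134.31400774  122.        ] [ 598.74282884 -236.15705962  122.        ] [ 623.9767205  -185.23553368  122.        ] 113.66179820089297 tail [ 525.24832649 -128.06187118   57.        ] 52.43969903275414
tail->bar 114.08822667847038 -0.5249104551384615
axis-90 -0.4600770107962009
[[627. 308. 115.]
 [601. 105. 115.]
 [486. 326. 115.]
 [454. 128. 115.]]
204.14717938878312 -0.12626780881990696
200.9551519156055 -0.16074953659392976
edge [614.19339848 206.69489523 115.        ] 145.21579310748305 -0.13872440508162956
[[836. 282. 150.]
 [802.  64. 150.]] 220.24341119218525 -0.15609087118318943
[481. 327. 115.]
[619. 285. 115.]
[456. 134. 115.]
[588.  96. 115.]
```

```bash
cat >> h.py <<'E'
BAR=np.array([624,-185.]);YT=-0.49
EDGE=np.array([614,206.]);YC=-0.145
def crate(x,y,z): 
    c,s=np.cos(YC),np.sin(YC);return np.array([EDGE[0]+c*x-s*y,EDGE[1]+s*x+c*y,z])
E
python3 - <<'E'
from h import *
for k in(0,np.pi):
    for p,a in[([*BAR,240],YT),(crate(-55,0,360),YC),(crate(-167,0,230),YC+np.pi/2),(crate(-30,0,350),YC+np.pi/2)]:
        print(k,np.round(env.ik(p,down(a+k)),2))
env.move_l([144,608,380]);env.reach([*BAR,300],down(YT))
T=toolT();im=viewer.camera("wrist");cv2.imwrite("pics/w1.png",im)
np.save("w1.npy",T);print(T[:3,3])
E
```

```text
0 [-0.31  0.53  1.61 -0.    1.    0.18]
0 [ 0.35  0.33  1.64 -0.    1.18  0.49]
0 [ 0.45  0.35  1.95 -0.    0.84 -0.98]
0 [ 0.33  0.37  1.6  -0.    1.18 -1.1 ]Traceback (most recent call last):
  File "<stdin>", line 4, in <module>
    return _wrapfunc(a, 'round', decimals=decimals, out=out)
    return _wrapit(obj, method, *args, **kwds)
    result = getattr(arr, method)(*args, **kwds)
TypeError: unsupported operand type(s) for *: 'NoneType' and 'float'
```

Offset k=0 works for every pose, so I'll use it.

```bash
python3 - <<'E'
from h import *
env.move_l([144,608,380]);env.reach([*BAR,300],down(YT))
T=toolT();im=viewer.camera("wrist");cv2.imwrite("pics/w1.png",im)
np.save("w1.npy",T);print(T[:3,3])
E
```

```text
[ 624.22411322 -184.25948129  300.09419603]
```

View pics/w1.png

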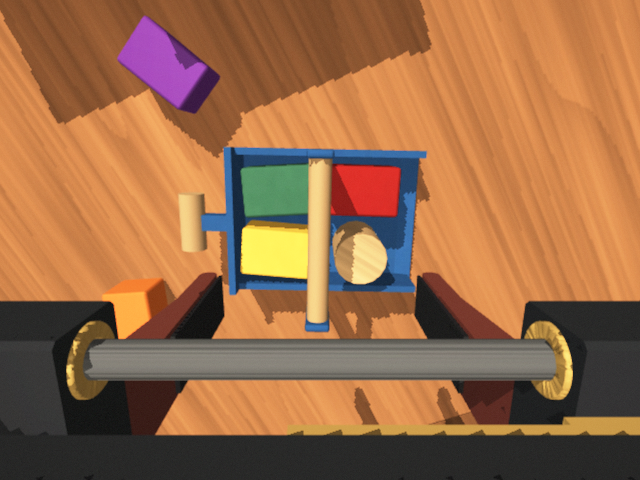

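The bar runs from (320,157) to (317,323), well between the fingers and aligned, with the tail at (192,222). I'll check its centre, grasp and lift.

```bash
python3 - <<'E'
from h import *
T=np.load("w1.npy")
a,b=plane("wrist",320,157,120,T),plane("wrist",317,323,120,T);m=(a+b)/2;e=a-b
yaw=np.arctan2(e[1],e[0])-np.pi/2;print(a,b,m,np.linalg.norm(e),yaw,plane("wrist",192,222,52,T))
if np.linalg.norm(m[:2]-BAR)<12:
    env.move_l([m[0],m[1],250],down(yaw));env.move_l([m[0],m[1],179],rate=60)
    set_gripper(0);s=env.read_state();print(s["width"],s["grip_force"])
    env.move_l([m[0],m[1],199],rate=30);print(env.read_state()["force"])
    cv2.imwrite("pics/w2.png",viewer.camera("wrist"));cv2.imwrite("pics/s2.png",viewer.camera("side"))
    print(env.read_state()["time_s"])
E
```

```text
[ 653.81251971 -132.40749218  120.        ] [ 594.74308439 -238.90780873  120.        ] [ 624.27780205 -185.65765045  120.        ] 121.78471011172806 -0.5063993261168003 [ 526.93047402 -130.26308579   52.        ]
15.57117904270818 30.00022530555725
[-0.07921372  0.25820579 -6.05571082]
7.9167
```

```bash
python3 - <<'E'
from h import *
s=env.read_state();p=s["tool_pos"];print(s["width"])
env.move_l([p[0],p[1],380],rate=100)
g=crate(-55,0,380)
env.move_l(g,down(YC),rate=120);env.move_l(crate(-55,0,315),rate=60);env.hold(.5)
print(env.read_state()["force"],env.read_state()["width"])
cv2.imwrite("pics/s3.png",viewer.camera("side"));t=viewer.camera("top");cv2.imwrite("pics/t3.png",t)
a=viewer.camera("side")[120:300,200:440];cv2.imwrite("pics/s3c.png",cv2.resize(a,None,fx=3.2,fy=3.2,interpolation=cv2.INTER_CUBIC))
print(env.read_state()["time_s"])
E
```

```text
15.451406906251522
[ 1.0302737   0.2289568  -5.33364953] 15.064882530325871
15.2833
```

View pics/s3c.png

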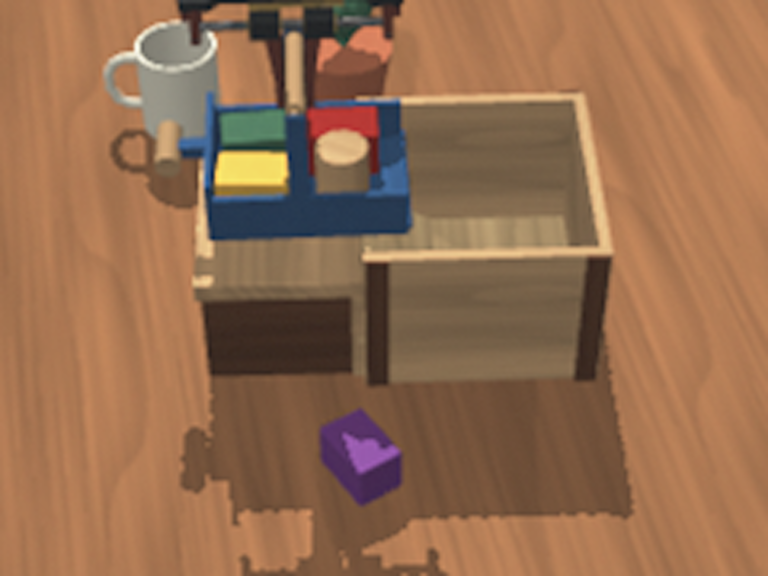

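The tote hangs level with all four blocks in it, nose over the crate (about x=405 in the crop, edge near 360). Lowering it.

```bash
python3 - <<'E'
from h import *
env.move_l(crate(-55,0,300),rate=40)
print(env.move_l(crate(-55,0,290),rate=10,f_stop=3));s=env.read_state();print(s["tool_pos"],s["force"])
set_gripper(88);print(env.read_state()["width"])
p=env.read_state()["tool_pos"];env.move_l([p[0],p[1],390],rate=100)
e=crate(-185,0,0)
T=down(YC+np.pi/2)
env.reach(crate(-120,0,420),T)
M=toolT();np.save("w4.npy",M);im=viewer.camera("wrist");cv2.imwrite("pics/w4.png",im)
t=viewer.camera("top");cv2.imwrite("pics/t4.png",t);cv2.imwrite("pics/t4c.png",cv2.resize(t[130:300,190:440],None,fx=3.2,fy=3.2,interpolation=cv2.INTER_CUBIC))
print(M[:3,:],env.read_state()["time_s"])
E
```

```text
True
[559.97264196 213.85583136 293.92587755] [ 2.07523418 -0.59586411  4.72231782]
87.63357960675118
[[-9.89358121e-01  1.45500328e-01 -4.04219248e-04  4.95312036e+02]
 [ 1.45500412e-01  9.89358173e-01 -1.86340298e-04  2.23327206e+02]
 [ 3.72805043e-04 -2.43171354e-04 -9.99999901e-01  4.19704656e+02]] 20.225
```

View pics/w4.png

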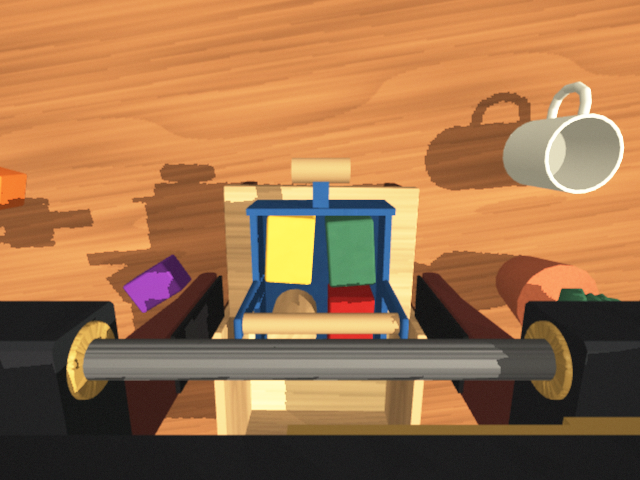

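```bash
python3 - <<'E'
from h import *
T=np.load("w4.npy");W=lambda u,v,z:plane("wrist",u,v,z,T)
t1,t2=W(292,171,168),W(350,171,168);t=(t1+t2)/2;b1,b2=W(243,323,236),W(399,325,236);b=(b1+b2)/2
c1,c2=W(224,188,115),W(419,189,115);c=(c1+c2)/2
print("tail",t,np.linalg.norm(t1-t2),"bar",b,np.linalg.norm(b1-b2),"tb",np.linalg.norm((b-t)[:2]),np.arctan2(*(b-t)[1::-1]))
e=c1-c2;print("ledge back",c,np.linalg.norm(e),"expect",crate(-145,0,115),np.arctan2(e[1],e[0]))
d=t-c;u=np.array([np.cos(YC),np.sin(YC)]);n=np.array([-u[1],u[0]])
print("tail crate x,y",-145+d[:2]@u,d[:2]@n)
print("vs model",(t[:2]-crate(-167,0,0)[:2])@u,(t[:2]-crate(-167,0,0)[:2])@n)
E
```

```text
tail [451.15943662 231.34499925 168.        ] 50.23590577193495 bar [560.88592414 215.08066624 236.        ] 118.98624566632103 tb 110.92533792022827 -0.1471546652388871
ledge back [471.63457557 229.19120005 115.        ] 197.87916854346554 expect [470.52164365 226.95140231 115.        ] -1.721547276146613
tail crate x,y -165.5714786004865 -0.8273055546236803
vs model 2.206140293788475 1.5497977815879576
```

Every measured size and position matches. Next I'll pinch the tail and tip along an arc about the edge.

```bash
cat > tip.py <<'E'
from h import *
TX,TY=-166,1.
def tailpos(th,off=0):
    x,z=TX,50.
    return crate(x*np.cos(th)+z*np.sin(th),TY,115-x*np.sin(th)+z*np.cos(th)+61+off)
E
python3 - <<'E'
from tip import *
for th in(0,.6,1.15): assert env.ik(tailpos(th),down(YC+np.pi/2)) is not None
env.reach(tailpos(0,90),down(YC+np.pi/2))
env.move_l(tailpos(0,0),rate=80);print(env.read_state()["force"])
set_gripper(0);s=env.read_state();print(s["width"],s["grip_force"])
for th in np.arange(.1,.55,.1):
    env.move_l(tailpos(th),rate=70);print(round(th,1),env.read_state()["force"].round(1))
a=viewer.camera("side")[90:270,200:440];cv2.imwrite("pics/s5.png",cv2.resize(a,None,fx=3.2,fy=3.2,interpolation=cv2.INTER_CUBIC))
print(env.read_state()["width"],env.read_state()["time_s"])
E
```

```text
[ 1.17565818 -0.26791216  0.49790418]
49.39595966229349 30.000168085098267
0.1 [ 1.4  0.4 -2.3]
0.2 [ 1.9  0.7 -2.8]
0.3 [ 1.4  1.3 -2. ]
0.4 [ 0.2  0.3 -2.6]
0.5 [ 1.5  0.6 -2.5]
50.05690878124483 24.75
```

View pics/s5.png

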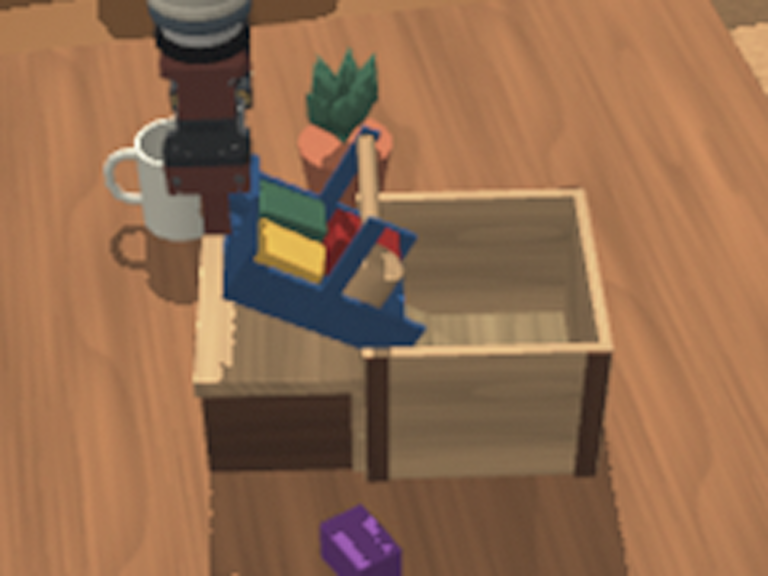

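Tipping works as intended: the tote pivots about the edge near (365,345) and the blocks are still inside. Continuing.

```bash
python3 - <<'E'
from tip import *
for th in np.arange(.6,1.16,.1):
    env.move_l(tailpos(th),rate=70);print(round(th,1),env.read_state()["force"].round(1))
env.hold(1)
print(env.read_state()["force"].round(1),env.read_state()["time_s"])
a=viewer.camera("side")[90:270,200:440];b=viewer.camera("top")[130:300,190:440]
cv2.imwrite("pics/s6.png",np.vstack([cv2.resize(a,(400,300),interpolation=cv2.INTER_CUBIC),cv2.resize(b,(400,272),interpolation=cv2.INTER_CUBIC)]))
E
```

```text
0.6 [ 1.  -0.8 -2.1]
0.7 [ 0.5  0.5 -3.3]
0.8 [-0.   0.5 -4.6]
0.9 [-0.5 -0.7 -3. ]
1.0 [ 0.1 -0.6 -2.9]
1.1 [-0.8  0.2 -3. ]
[-0.1 -0.1 -3.1] 28.15
```

View pics/s6.png

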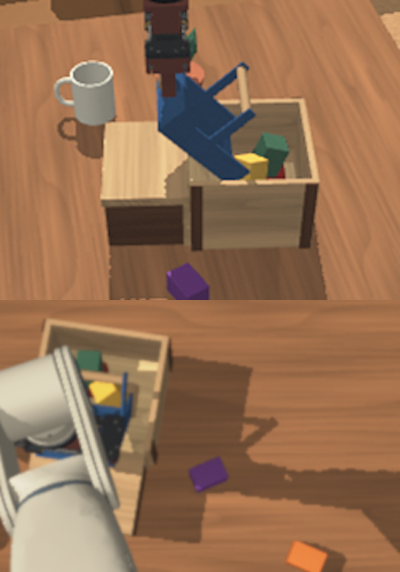

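```bash
cat > blk.py <<'E'
from h import *
def blocks():
    out={}
    ims={n:cv2.cvtColor(viewer.camera(n),cv2.COLOR_BGR2HSV) for n in("top","side")}
    R_={"yellow":((22,140,90),(34,255,255)),"green":((60,60,25),(90,255,255)),"red":((0,200,60),(4,255,255)),"redb":((174,150,60),(180,255,255)),"blue":((100,130,30),(118,255,255))}
    for k,(lo,hi) in R_.items():
        c={}
        for n,im in ims.items():
            m=cv2.inRange(im,lo,hi)
            x0,y0,x1,y1=(200,135,300,280) if n=="top" else (225,130,400,240)
            mm=np.zeros_like(m);mm[y0:y1,x0:x1]=m[y0:y1,x0:x1]
            nn,l,s,ce=cv2.connectedComponentsWithStats(mm)
            if nn>1:
                i=1+np.argmax(s[1:,4]);c[n]=ce[i];out[k+n]=s[i]
        if len(c)==2:
            p,r=tri(ray("top",*c["top"]),ray("side",*c["side"]))
            d=p[:2]-EDGE;u=np.array([np.cos(YC),np.sin(YC)])
            out[k]=(np.round([d@u,d@[-u[1],u[0]],p[2]]),np.round(r))
    return out
E
python3 -c "
from blk import *
for k,v in blocks().items():print(k,v)"
```

```text
yellowtop [246 182  15  11 107]
yellowside [342 183  16   4  46]
yellow (array([104.,  -4., 110.]), array([0.]))
greentop [238 162  15  12 155]
greenside [352 170  21  26 302]
green (array([153.,  28.,  98.]), array([9.]))
redbside [369 196   2   1   2]
bluetop [249 195  22   9  84]
blueside [ 295  132   57   66 1760]
blue (array([ 31., -49., 227.]), array([17.]))
```

Yellow and green are at crate x 104 and 153 mm, well past the nose, and the force matches an empty tote. Lowering back along the arc.

```bash
python3 - <<'E'
from blk import *
from tip import *
for th in np.arange(1.0,-.01,-.1):
    env.move_l(tailpos(max(th,0)),rate=60)
    if int(th*10+.5)%3==0: print(round(th,1),env.read_state()["force"].round(1))
env.hold(.3)
print(env.read_state()["force"].round(1),env.read_state()["time_s"])
for k,v in blocks().items():print(k,v)
b=viewer.camera("side")[90:270,200:440]
cv2.imwrite("pics/s7.png",cv2.resize(b,None,fx=3.2,fy=3.2,interpolation=cv2.INTER_CUBIC))
E
```

```text
0.9 [ 0.1 -0.5 -2.9]
0.6 [ 1.1  0.5 -2.8]
0.3 [ 0.3 -0.  -1.5]
0.0 [-1.1  1.   2.4]
[-0.3  1.2  0.7] 33.5083
yellowtop [243 181  10  16 124]
yellowside [355 191   1   1   1]
yellow (array([115.,  20.,  61.]), array([13.]))
greentop [239 166  16  16 192]
greenside [351 172  19  25 329]
green (array([143.,  25.,  87.]), array([3.]))
redbside [370 196   1   1   1]
bluetop [ 220  203   48   63 1694]
blueside [ 261  155   68   45 2268]
blue (array([-40., -12., 151.]), array([14.]))
```

View pics/s7.png

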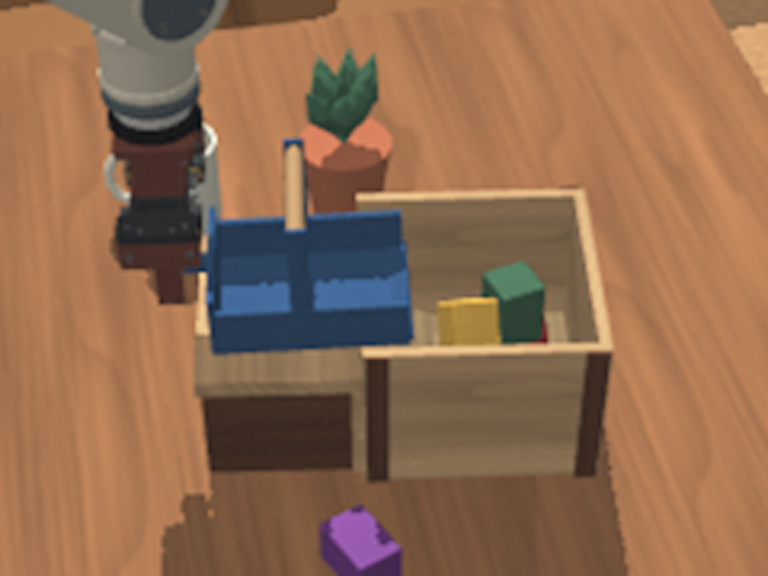

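The tote is empty and level, and yellow, green and red are in the crate at about (468,320), (513,300) and (545,330). I'll release, retreat, and check for the round block from above.

```bash
python3 - <<'E'
from tip import *
set_gripper(88);env.move_l(tailpos(0,160),rate=100)
s=env.read_state();j=s["qpos"].copy();j[0]=-.7;env.move_joints(j);env.hold(.3)
s=env.read_state();print(s["force"],s["width"],s["time_s"])
t=viewer.camera("top")[130:300,190:440];cv2.imwrite("pics/t8.png",cv2.resize(t,None,fx=3.2,fy=3.2,interpolation=cv2.INTER_CUBIC))
E
```

```text
[ 0.49762433 -0.21895505 -0.27961442] 87.706314507957 38.45
```

View pics/t8.png

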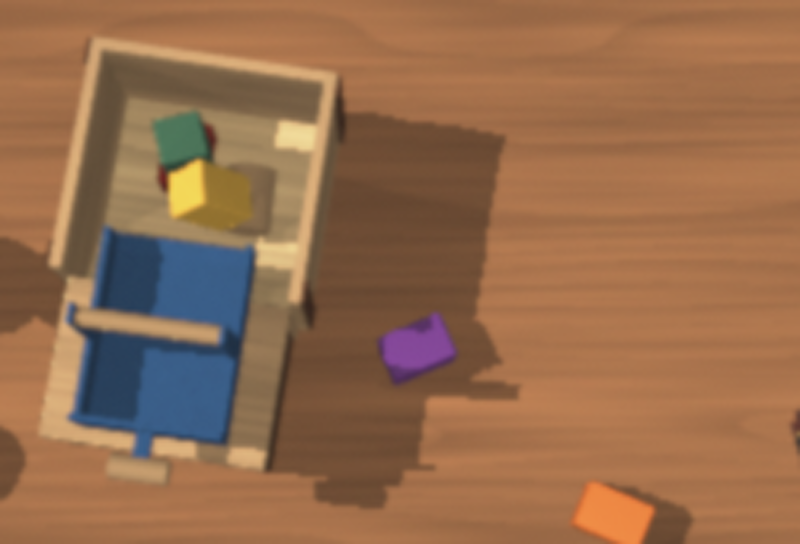

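The tote is empty and level on the ledge. All four blocks are in the crate, with the round one at (258,200) beneath yellow. One quick position check, then I'll sign off.

```bash
python3 - <<'E'
from h import *
P=lambda x,y,z:plane("top",(x+.5)/3.2-.5+190,(y+.5)/3.2-.5+130,z)
u=np.array([np.cos(YC),np.sin(YC)])
for p in(P(148,327,237),P(138,470,170)):
    d=p[:2]-EDGE;print(d@u,d@[-u[1],u[0]])
b=P(148,327,237)[:2]-EDGE;x,y=b@u+95,b@[-u[1],u[0]]
env.hold(.5)
if 15<x<80 and abs(y)<45: print(workorder.sign_off())
E
```

```text
-53.33680566201102 0.8319909470553079
-164.76425772522904 1.2954568806439315
the job is handed in; nothing more can be done
None
```

The job is handed in, with no verdict returned: all four blocks are in the crate, and the empty tote stands level and let go on the ledge, its nose about 42 mm past the edge; the arm never went near the mug, loudspeaker, clock or plant.

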